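# Centre a circuit board, then unlatch the contact head and hold it over it

## Task

Place the small circuit board centred on the aluminium stage plate, lengthwise between the two stops and level with their ends, lowering it rather than dropping it, and let go. Then take the contact head out of its dock by pinching its two side catches fully in towards each other, lift it free, and hold it level and still, straight above the board at about 5 cm clear with its long sides parallel to the board's, without touching the board with it. Finish while still pinching and holding the head there, and leave the other things on the bench where they are.

Things in the scene. Friction and masses are not known exactly. Their poses are not given: they have to be found in the camera images.
- board: small loose circuit board: green slab 36 (x) x 56 (y, lengthwise) x 8 mm high, on it a steel shield can 24 x 30 mm, 5 mm high, set 7 mm towards -y (13 mm high in all); about 50 g, lying flat on the bench. Origin: centre of its underside; z up. Grip it across its 36 mm width (x), low on the slab.
- stage: fixed aluminium stage plate 100 (x) x 130 (y) x 12 mm high. On top two dark steel stops, bars 36 (x) x 6 (y) x 6 mm high at y = +35 and -35 mm, 64 mm apart inside: the board's 56 mm length goes between them along y, its 36 mm width matching the stops' length. A thin dark line along y marks the middle. Origin: centre of its underside; z up.
- stage_top (a point): centre of the stage plate's upper face (12 mm above the bench), midway between the stops; its axes are the stage's.
- dock: fixed dock: base plate 64 (x) x 104 (y) x 8 mm with a grey socket 49 x 72 mm outside, rim 40 mm above the bench. Pocket 37 (x) x 47 (y) mm at the mouth (1.5 mm of play round the head), floor 8 mm above the bench, a lip at each y end under which the catches hook. Origin: centre of its underside; z up.
- head: loose contact head (cassette) seated in the dock, axes parallel to the dock's, origin 8 mm above the dock's: ivory block 34 (x) x 44 (y, its long side) x 40 mm high, on it a neck 22 mm wide in y, up to 76 mm high; about 250 g. A black ribbed catch stands at each y end of the neck. Origin: centre of its underside; z up. With both catches in it lifts straight up, clear after 40 mm.
- head_grip (a point): point of the head midway between the two catches, 56 mm above its underside, at mid height of the catch plates; axes are the head's. The catch plates are upright, 26 mm wide (x), from 40 mm above the head's underside (8 mm above the dock's rim) to 72 mm; outer faces 29 mm from here along +y and -y when out (58 mm across), 23 mm when fully in (46 mm across).
- catch_left (a joint): how far the catch on the head's +y side is pressed in towards the middle: 0 out (spring, 2 N), 0.006 m fully in (5 N; a firmer grip just rests on its stop). The hook is free of the lip above about 0.0045.
- catch_right (a joint): the same for the catch on the head's -y side, pressed towards +y.
- screwdriver: loose screwdriver lying on the bench, to be left alone
- spool: solder spool, diameter 44 x 40 mm, loose, to be left alone. Origin: centre of the underside.
- adapter: black plug-in power adapter, 45 x 70 x 30 mm, loose, to be left alone. Origin: centre of the underside.
- display: blue display board with a dark glass, 75 x 120 x 11 mm, loose, to be left alone. Origin: centre of the underside.
- heatsink: finned aluminium heat sink, 30 x 30 x 18 mm, loose, to be left alone. Origin: centre of the underside.
- probe_block: grey plastic block, 30 x 50 x 22 mm, loose, to be left alone. Origin: centre of the underside.
- multimeter: red hand-held multimeter, 170 x 80 x 42 mm, loose, to be left alone. Origin: centre of the underside.
- tray: white divided parts tray, 100 x 130 x 30 mm, loose, to be left alone. Origin: centre of the underside.
Mind the look-alikes: they are no part of the job. What is shaped like the board but pink is not meant.

How it is judged:
By the outcome, as a careful person would: the job done as asked, in the order asked, and still so for the second after the job is handed in, while the arm keeps its last pose, push and grip.
It also fails if it takes over 53 s, if anything falls off the work surface, if the arm or the gripper's body presses on something with over 40 N, if the wrist force passes 120 N, or if a joint passes its speed limit or range.

## Robot

A 6-joint arm with a two-finger parallel gripper is mounted at the origin on the work surface. World frame = base frame: x ahead of the robot, y to its left, z up, the work surface at z = 0. Lengths are in mm, angles in rad, forces in N, time in s.
With the tool pointing down it reaches from about 350 to 975 mm from the base axis. Payload 7.1 kg.
Tool frame: the origin (TCP) lies at the centre of the arm's flange, where the gripper is bolted on; the fingertips stand 182 mm ahead of it and the grasp point (between the pads) lies 163 mm ahead of it; z points along the fingers, y is the line along which they close (so a half turn about z gives the same grasp; the last joint's range is limited). The gripper opens to 88 mm and grips with 3 to 60 N. Pads are 20 mm wide; open, the fingers measure 115 mm over their backs; the gripper's body (75 mm by 178 mm) begins 61 mm behind the grasp point.
Start: joints at [1.226, 0.423, 1.63, -0, 1.089, -0.019], TCP at [200.01, 592.117, 404.675] pointing down, gripper open.
Joint ranges: [-3, 3], [-0.9, 2.11], [0.09, 2.58], [-1.31, 4.45], [0.11, 2.69], [-2.54, 2.54]. Speed limits (rad/s): [2.39, 2.39, 3.01, 3.14, 3.14, 3.14].

## Interface

Orientations are given as a rotation vector (axis times angle).
In Python, from workcell import readout, get_image, ctrl gives the robot as it stands.
- The arm moves only by the tool step_arm, never from a script. Its argument "targets" is a list that holds one entry, the list of rows, each a list of 7 numbers: the shift along the world's x, y, z as a fraction of full scale, then the turn, a rotation vector about the world's x, y, z as a fraction of full scale, then the opening, from 0 (shut) to 1 (fully open). In form: [[[dx, dy, dz, wx, wy, wz, claw], ...]]. A call has exactly 5 rows; each row shifts and turns the commanded pose from where the row before left it; what a row does not reach is not made up. Full scale, the value 1, is 0.05 m for a shift and 4 degrees for a turn. A row lasts 1/8 s, in which the tool goes at most 62.5 mm and 10.7 degrees, less where a joint would pass 70% of its speed; a pose out of reach is approached as far as the arm can. A call with a number of a shift or a turn outside -1 to 1 is refused whole. A call with a gripper value outside its range is refused whole. The fingers move at their own pace and stop on an object; the grip force is fixed at half the most. Time passes only in rows, so rows that do not move let the fingers close, or fill a call up. It gives the time, the measured TCP pose, the force, the opening and the grip force at its end, in the units of the state.
- readout.get_obs(): the state, without advancing time (a new reading comes with each control period).
- get_image(name): name is "scene" or "top" or "wrist"; returns a dict with "pixels" (420x560x3 uint8, red, green, blue), "intrinsics" (3x3 intrinsics, pixels), "extrinsics" (4x4, takes a point from world to camera coordinates). Camera axes: x right, y down, z forward; pixel columns grow to the right and rows downward; lengths in mm; the calibration is good to about 2 mm. A picture is of the moment at which its call begins. There is no depth.
- ctrl.close_job(): hands the job in; it is judged then, once.
The state is a dict: "t": time; "qpos": joint angles; "qvel": joint speeds; "joint_torque": joint torques, N m; "ee_pos": TCP position; "orientation": TCP orientation; "ft_force": force on the tool from outside, world axes, zero at the start; "moment": the same for the moment, N m; "width": finger opening in mm; "grasp_force": force on a finger pad.
Only numpy, scipy, OpenCV 4.12 (cv2) and the standard library are available. Lean on these libraries where they do the work, as an engineer would, in place of code of your own. Each camera call takes 0.05 s, during which the arm holds its last target. There are 200 camera calls.

## Working session

There is one attempt and no reset: what is moved stays moved. The work goes in short steps, Python scripts to look and compute and a tool call to move; the robot and the scene stay as the last step left them, time stands still between calls to the robot, and variables do not carry over. Pictures are saved under pics/ and viewed, at most 10 in all, crops included, and the job is handed in when it is done.

Besides the shell and the picture viewer there is one more tool, called after "Emit:" by a JSON object that holds its "op" and its "data", one argument or row to a line. step_arm: Moves the arm, as the interface text tells. Shift numbers are shares of 0.05 m and turn numbers shares of 4 degrees, none past 1 either way. Its arguments: {"type":"object","properties":{"targets":{"type":"array"}},"required":["targets"]}

```bash
mkdir -p pics
cat > h.py <<'E'
import numpy as np, cv2
from workcell import readout, get_image, ctrl
def snap(cam,name):
    im=get_image(cam); np.savez(f'pics/{name}.npz',**{k:np.array(im[k]) for k in('pixels','intrinsics','extrinsics')})
    cv2.imwrite(f'pics/{name}.png',np.array(im['pixels'])[:,:,::-1]); return im
def load(name): return dict(np.load(f'pics/{name}.npz'))
def ray(im,uv,z):
    K=np.array(im['intrinsics']);E=np.array(im['extrinsics']);R=E[:3,:3];c=-R.T@E[:3,3]
    uv=np.atleast_2d(uv).astype(float);d=np.c_[uv,np.ones(len(uv))]@np.linalg.inv(K).T@R
    return c+d*((z-c[2])/d[:,2])[:,None]
E
python3 - <<'E'
from h import *
for c in('top','scene','wrist'):
    im=snap(c,c+'0'); E=np.array(im['extrinsics']); print(c,(-E[:3,:3].T@E[:3,3]).round(),E[2,:3].round(2),im['intrinsics'][0][0])
o=readout.get_obs(); print({k:np.round(v,3) for k,v in o.items()})
a=cv2.imread('pics/top0.png');b=cv2.imread('pics/scene0.png')
cv2.imwrite('pics/top0b.png',cv2.resize(a,(800,600),interpolation=cv2.INTER_CUBIC))
E
```

```text
top [ 348.  -17. 1082.] [ 0.22  0.01 -0.98] 440.8438942843461
scene [1274.  390.  588.] [-0.75 -0.41 -0.51] 386.7775372269939
wrist [123. 618. 385.] [ 0.28 -0.1  -0.96] 291.3744371028375
{'t': np.float64(0.15), 'qpos': array([ 1.226,  0.424,  1.63 ,  0.   ,  1.089, -0.019]), 'qvel': array([ 0.   , -0.001, -0.002, -0.   , -0.001, -0.   ]), 'joint_torque': array([-0.0000e+00, -5.4499e+01, -2.7392e+01,  6.4000e-02,  2.0000e-02,
       -0.0000e+00]), 'ee_pos': array([199.945, 591.944, 404.057]), 'orientation': array([-5.09e-01, -3.10e+00,  2.00e-03]), 'ft_force': array([-0.478,  0.229,  0.229]), 'moment': array([-0.005,  0.053, -0.004]), 'grasp_force': np.float64(0.0), 'width': np.float64(87.478)}
```

View pics/top0b.png

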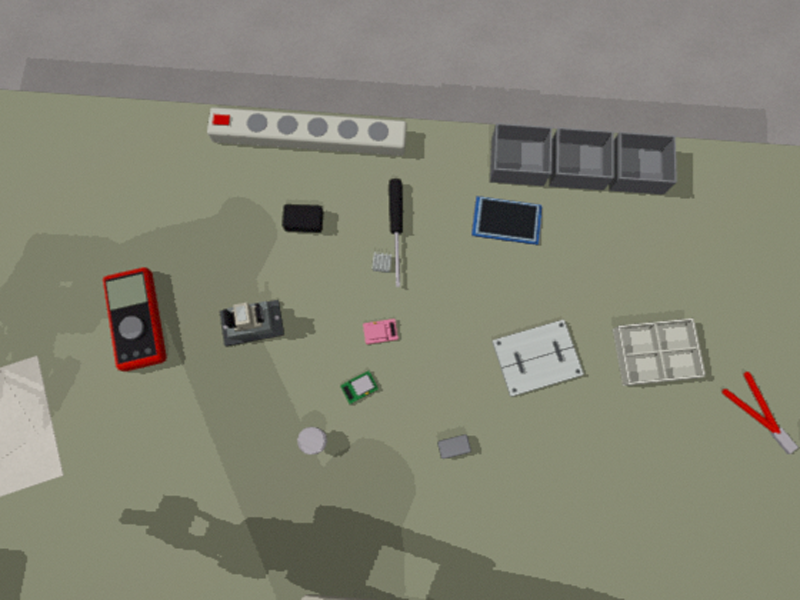

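View pics/scene0.png

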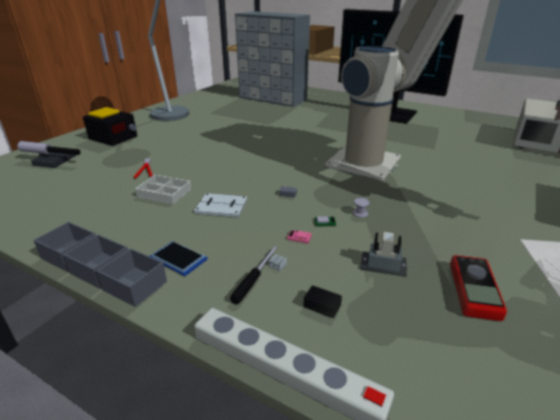

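The top view (800x600) shows the green board at (360,387), the stage at (538,357), the dock with head at (251,322), and the pink decoy at (381,331). The scene view confirms this layout. Next I'll measure each of them.

Run:
```python
from h import *
im=load('top0');p=im['pixels'];hsv=cv2.cvtColor(p,cv2.COLOR_RGB2HSV)
def rect(mask,z,name):
    c=max(cv2.findContours(mask,cv2.RETR_EXTERNAL,cv2.CHAIN_APPROX_NONE)[0],key=cv2.contourArea)
    w=ray(im,c[:,0,:],z)[:,:2].astype(np.float32); r=cv2.minAreaRect(w); b=cv2.boxPoints(r)
    e=b[1]-b[0]; f=b[2]-b[1]; l=e if np.linalg.norm(e)>np.linalg.norm(f) else f
    print(name,'c',np.round(r[0],1),'size',np.round(r[1],1),'long axis deg',round(np.degrees(np.arctan2(l[1],l[0]))%180,1))
def sub(m,x0,y0,x1,y1):
    o=np.zeros(m.shape,np.uint8);o[y0:y1,x0:x1]=m[y0:y1,x0:x1]*255;return o
H,S,V=[hsv[...,i].astype(int) for i in range(3)]
g=((H>45)&(H<90)&(S>110)); gm=cv2.morphologyEx(sub(g,225,250,280,292),cv2.MORPH_CLOSE,np.ones((9,9)))
rect(gm,8,'board')
can=(S<50)&(V>110); rect(sub(can,240,255,270,280),13,'can')
st=(S<40)&(V>150); rect(cv2.morphologyEx(sub(st,335,215,420,285),cv2.MORPH_CLOSE,np.ones((9,9))),12,'stage')
dk=(V<75)
for (x0,y0,x1,y1) in [(355,240,370,265),(382,232,400,258)]: rect(sub(dk,x0,y0,x1,y1),18,'stop')
s=(slice(195,255),slice(145,210))
cv2.imwrite('pics/dock.png',cv2.resize(p[s][:,:,::-1],None,fx=8,fy=8,interpolation=cv2.INTER_CUBIC))
```

```text
board c [442.9  45.9] size [34.8 53. ] long axis deg 121.2
can c [451.7  38.2] size [57.9 70.7] long axis deg 94.3
stage c [ 515.8 -254.2] size [ 99.2 129.8] long axis deg 110.5
stop c [ 502.  -222.1] size [0. 0.] long axis deg 0.0
stop c [ 538.6 -283.3] size [5.1 1.8] long axis deg 47.3
```

View pics/dock.png

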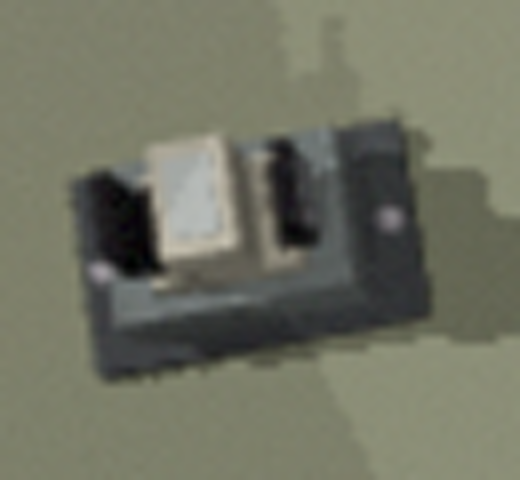

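The dock crop shows base screws at (100,271) and (390,217), and the neck top centred near (197,192), all at 8x scale.

Run:
```python
from h import *
from scipy.spatial.transform import Rotation as R
im=load('top0'); f=lambda u,v:(u/8+145-.44,v/8+195-.44)
b=ray(im,[f(100,271),f(390,217)],8);n=ray(im,[f(197,192)],84)
d=b[1]-b[0];print('screws',b.round(1),'mid',b.mean(0).round(1),'len',np.linalg.norm(d).round(1),'axis',np.degrees(np.arctan2(d[1],d[0]))%180,'neck',n.round(1))
M=R.from_rotvec(readout.get_obs()['orientation']).as_matrix();print('tool y deg',np.degrees(np.arctan2(M[1,1],M[0,1])),'toolz',M[:,2].round(4))
w=load('wrist0');E=w['extrinsics'];c=-E[:3,:3].T@E[:3,3]
print('cam in tool',(M.T@(c-readout.get_obs()['ee_pos'])).round(1),'axes',(M.T@E[:3,:3].T).round(3).tolist())
```

```text
screws [[528.9 286.6   8. ]
 [552.6 199.3   8. ]] mid [540.7 243.    8. ] len 90.5 axis 105.16546251205936 neck [[541.2 240.3  84. ]]
tool y deg 71.33568345277892 toolz [-4.0e-04 -1.1e-03 -1.0e+00]
cam in tool [81.1  0.3 19.1] axes [[-0.001, -0.956, -0.294], [1.0, -0.001, -0.0], [0.0, -0.294, 0.956]]
```

Emit:
{"op": "step_arm", "data": {
  "targets": [
    [[0.32, -0.73, -0.14, 0, 0, -0.67, 1], [0.32, -0.73, -0.14, 0, 0, -0.67, 1], [0.32, -0.73, -0.14, 0, 0, -0.67, 1], [0.32, -0.73, -0.14, 0, 0, -0.67, 1], [0.32, -0.73, -0.14, 0, 0, -0.67, 1]]
  ]
}}

```text
t: 0.78
ee_pos: [280.3, 408.4, 369.4]
orientation: [0.87, 3.019, -0.0]
ft_force: [0.7, 0.3, 0.0]
width: 87.8
grasp_force: 0.0
```

Emit:
{"op": "step_arm", "data": {
  "targets": [
    [[0.32, -0.73, -0.14, 0, 0, -0.67, 1], [0.32, -0.73, -0.14, 0, 0, -0.67, 1], [0.32, -0.73, -0.14, 0, 0, -0.67, 1], [0.32, -0.73, -0.14, 0, 0, -0.67, 1], [0.32, -0.73, -0.14, 0, 0, -0.67, 1]]
  ]
}}

```text
t: 1.4
ee_pos: [360.3, 225.9, 334.5]
orientation: [1.216, 2.897, 0.0]
ft_force: [0.1, 0.2, -1.5]
width: 87.7
grasp_force: 0.0
```

Emit:
{"op": "step_arm", "data": {
  "targets": [
    [[0.34, -0.73, -0.14, 0, 0, -0.67, 1], [0.34, -0.73, -0.14, 0, 0, -0.67, 1], [0.34, -0.73, -0.14, 0, 0, -0.67, 1], [0.34, -0.73, -0.14, 0, 0, -0.67, 1], [0, 0, 0, 0, 0, 0, 1]]
  ]
}}

```text
t: 2.02
ee_pos: [428.7, 79.4, 306.3]
orientation: [-1.485, -2.768, 0.001]
ft_force: [0.1, 0.4, -0.0]
width: 88.0
grasp_force: 0.0
```

```bash
cat >> h.py <<'E'
from scipy.spatial.transform import Rotation as R
def st():
    o=readout.get_obs();M=R.from_rotvec(o['orientation']).as_matrix()
    print('t',round(float(o['t']),2),'tcp',o['ee_pos'].round(1),'yaw',np.degrees(np.arctan2(M[1,1],M[0,1])).round(2),'tz',M[:,2].round(4),'F',o['ft_force'].round(1),'w',round(float(o['width']),1),'g',round(float(o['grasp_force']),1),'q6',o['qpos'][5].round(2))
    return o
def rect(im,mask,z,name):
    c=max(cv2.findContours(mask.astype(np.uint8),cv2.RETR_EXTERNAL,cv2.CHAIN_APPROX_NONE)[0],key=cv2.contourArea)
    w=ray(im,c[:,0,:],z)[:,:2].astype(np.float32); r=cv2.minAreaRect(w); b=cv2.boxPoints(r)
    e=b[1]-b[0]; f=b[2]-b[1]; l=e if np.linalg.norm(e)>np.linalg.norm(f) else f
    print(name,'c',np.round(r[0],1),'size',np.round(r[1],1),'long axis deg',round(np.degrees(np.arctan2(l[1],l[0]))%180,1)); return r
E
python3 - <<'E'
from h import *
st();im=snap('wrist','w1');hsv=cv2.cvtColor(np.array(im['pixels']),cv2.COLOR_RGB2HSV)
H,S,V=[hsv[...,i].astype(int) for i in range(3)]
g=((H>45)&(H<90)&(S>110)).astype(np.uint8)
rect(im,cv2.morphologyEx(g,cv2.MORPH_CLOSE,np.ones((25,25))),8,'board')
E
```

```text
t 2.02 tcp [428.7  79.4 306.3] yaw 33.59 tz [-5.e-04 -2.e-04 -1.e+00] F [ 0.1  0.4 -0. ] w 88.0 g 0.0 q6 -0.43
board c [441.3  47.2] size [34.5 56. ] long axis deg 122.2
```

View pics/w1.png

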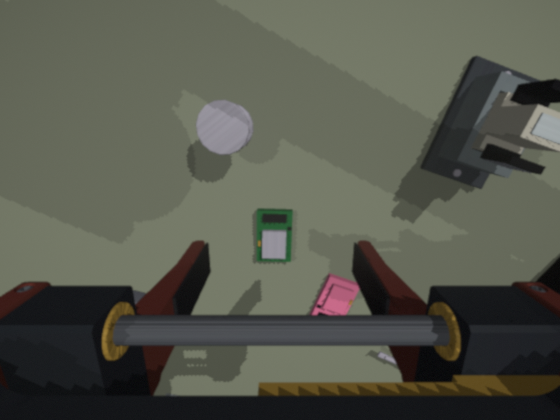

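The wrist view shows the board at (275,235), between the fingers, with the pink decoy at (337,293) and well clear.

Emit:
{"op": "step_arm", "data": {
  "targets": [
    [[0.13, -0.32, -0.4, 0, 0, -0.2, 1], [0.13, -0.32, -0.4, 0, 0, -0.2, 1], [0, 0, -0.5, 0, 0, 0, 1], [0, 0, -0.5, 0, 0, 0, 1], [0, 0, 0, 0, 0, 0, 1]]
  ]
}}

```text
t: 2.7
ee_pos: [440.1, 50.0, 215.7]
orientation: [-1.514, -2.749, 0.003]
ft_force: [-0.7, -0.7, 1.1]
width: 87.9
grasp_force: 0.0
```

Run:
```python
from h import *
st();im=snap('wrist','w2');hsv=cv2.cvtColor(np.array(im['pixels']),cv2.COLOR_RGB2HSV)
H,S,V=[hsv[...,i].astype(int) for i in range(3)]
g=((H>45)&(H<90)&(S>110)).astype(np.uint8)
rect(im,cv2.morphologyEx(g,cv2.MORPH_CLOSE,np.ones((25,25))),8,'board')
```

```text
t 2.7 tcp [440.1  50.  215.7] yaw 32.31 tz [-3.5e-03 -2.0e-04 -1.0e+00] F [-0.7 -0.7  1.1] w 87.9 g 0.0 q6 -0.48
board c [441.4  47.1] size [35.1 57.3] long axis deg 122.3
```

Emit:
{"op": "step_arm", "data": {
  "targets": [
    [[0.03, -0.06, -0.3, 0, 0, 0, 1], [0, 0, -0.33, 0, 0, 0, 1], [0, 0, 0, 0, 0, 0, 1], [0, 0, 0, 0, 0, 0, 0.3], [0, 0, 0, 0, 0, 0, 0]]
  ]
}}

```text
t: 3.38
ee_pos: [442.8, 46.1, 185.7]
orientation: [1.517, 2.75, 0.001]
ft_force: [0.0, -0.4, 0.0]
width: 71.1
grasp_force: 0.0
```

Emit:
{"op": "step_arm", "data": {
  "targets": [
    [[0, 0, 0, 0, 0, 0, 0], [0, 0, 0, 0, 0, 0, 0], [0, 0, 0, 0, 0, 0, 0], [0, 0, 0, 0, 0, 0, 0], [0, 0, 0, 0, 0, 0, 0]]
  ]
}}

```text
t: 4.0
ee_pos: [442.5, 46.1, 185.2]
orientation: [1.518, 2.751, 0.0]
ft_force: [-0.6, 0.0, 2.2]
width: 35.6
grasp_force: 30.0
```

Emit:
{"op": "step_arm", "data": {
  "targets": [
    [[0, 0, 0.4, 0, 0, 0, 0], [0, 0, 0.8, 0, 0, 0, 0], [0.22, -0.6, 0.5, 0, 0, -0.33, 0], [0.22, -0.8, 0.3, 0, 0, -0.33, 0], [0.22, -0.8, 0.3, 0, 0, -0.33, 0]]
  ]
}}

```text
t: 4.62
ee_pos: [475.6, -64.9, 300.9]
orientation: [1.612, 2.696, 0.0]
ft_force: [0.2, 0.4, -0.8]
width: 35.6
grasp_force: 30.0
```

Emit:
{"op": "step_arm", "data": {
  "targets": [
    [[0.22, -0.9, 0, 0, 0, -0.33, 0], [0.22, -0.9, 0, 0, 0, -0.33, 0], [0.22, -0.9, 0, 0, 0, -0.33, 0], [0.22, -0.9, 0, 0, 0, -0.33, 0], [0.22, -0.8, 0, 0, 0, -0.33, 0]]
  ]
}}

```text
t: 5.25
ee_pos: [530.5, -285.5, 299.9]
orientation: [-1.766, -2.598, 0.0]
ft_force: [0.1, 0.6, -0.8]
width: 35.8
grasp_force: 30.0
```

Emit:
{"op": "step_arm", "data": {
  "targets": [
    [[0.22, -0.7, 0, 0, 0, -0.33, 0], [0, 0, 0, 0, 0, 0, 0], [0, 0, 0, 0, 0, 0, 0], [0, 0, 0, 0, 0, 0, 0], [0, 0, 0, 0, 0, 0, 0]]
  ]
}}

```text
t: 5.88
ee_pos: [541.4, -318.0, 300.2]
orientation: [-1.793, -2.579, 0.0]
ft_force: [0.2, 0.1, -0.9]
width: 35.6
grasp_force: 30.0
```

Run:
```python
from h import *
st();im=snap('wrist','w3');hsv=cv2.cvtColor(np.array(im['pixels']),cv2.COLOR_RGB2HSV)
H,S,V=[hsv[...,i].astype(int) for i in range(3)]
rect(im,cv2.morphologyEx(((S<40)&(V>150)).astype(np.uint8),cv2.MORPH_CLOSE,np.ones((15,15))),12,'stage')
```

```text
t 5.88 tcp [ 541.4 -318.   300.2] yaw 20.4 tz [-3.e-04  2.e-04 -1.e+00] F [ 0.2  0.1 -0.9] w 35.6 g 30.0 q6 -0.91
stage c [ 515.2 -253.9] size [ 98.3 128. ] long axis deg 110.5
```

View pics/w3.png

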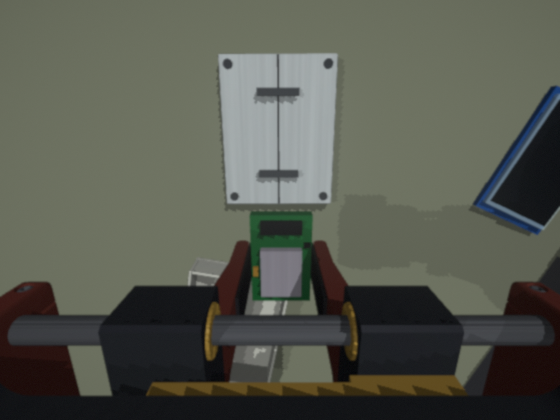

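The wrist view shows the stage with its stops at (278,91) and (278,173), and the board held at (281,255). Next, the stops and the held board.

Run:
```python
from h import *
im=load('w3');p=im['pixels'];hsv=cv2.cvtColor(p,cv2.COLOR_RGB2HSV)
H,S,V=[hsv[...,i].astype(int) for i in range(3)]
def box(m,x0,y0,x1,y1): o=np.zeros(m.shape,np.uint8);o[y0:y1,x0:x1]=m[y0:y1,x0:x1];return o
d=V<100
a=rect(im,box(d,250,82,305,102),16.5,'stop1');b=rect(im,box(d,250,165,305,182),16.5,'stop2')
v=np.subtract(a[0],b[0]);print('mid',np.add(a[0],b[0])/2,np.linalg.norm(v),np.degrees(np.arctan2(v[1],v[0])))
g=box((H>45)&(H<90)&(S>110),245,205,318,305)
r=rect(im,cv2.morphologyEx(g,cv2.MORPH_CLOSE,np.ones((25,25))),300.2-185.2+8,'board')
e=np.array([np.cos(np.radians(110.4)),np.sin(np.radians(110.4))]);dd=np.array(r[0])-[541.4,-318]
print('offset long',dd@e,'cross',dd@[e[1],-e[0]])
```

```text
stop1 c [ 502.9 -221.6] size [34.5 14.5] long axis deg 5.3
stop2 c [ 527.5 -286.8] size [34.8 14.4] long axis deg 7.6
mid [ 515.17391968 -254.22437286] 69.64208372571807 110.66342589603748
board c [ 540.7 -316.4] size [36.1 56.7] long axis deg 110.3
offset long 1.7727082346159189 cross -0.1343838173359623
```

Emit:
{"op": "step_arm", "data": {
  "targets": [
    [[-0.17, 0.42, -0.1, 0, 0, 0.05, 0], [-0.17, 0.42, -0.3, 0, 0, 0, 0], [-0.17, 0.41, -0.5, 0, 0, 0, 0], [0, 0, -0.5, 0, 0, 0, 0], [0, 0, -0.3, 0, 0, 0, 0]]
  ]
}}

```text
t: 6.55
ee_pos: [515.9, -255.8, 214.3]
orientation: [-1.788, -2.582, 0.0]
ft_force: [0.8, -0.2, -0.6]
width: 35.5
grasp_force: 30.0
```

Emit:
{"op": "step_arm", "data": {
  "targets": [
    [[0, 0, 0, 0, 0, 0, 0], [0, 0, 0, 0, 0, 0, 0], [0, 0, 0, 0, 0, 0, 0], [0, 0, 0, 0, 0, 0, 0], [0, 0, 0, 0, 0, 0, 0]]
  ]
}}

```text
t: 7.18
ee_pos: [516.1, -256.5, 215.5]
orientation: [1.79, 2.581, 0.0]
ft_force: [0.1, 0.7, -1.4]
width: 35.2
grasp_force: 30.0
```

Run:
```python
from h import *
st()
```

```text
t 7.17 tcp [ 516.1 -256.5  215.5] yaw 20.53 tz [ 5.e-04 -3.e-04 -1.e+00] F [ 0.1  0.7 -1.4] w 35.2 g 30.0 q6 -0.84
```

Emit:
{"op": "step_arm", "data": {
  "targets": [
    [[0, 0.015, -0.16, 0, 0, 0.02, 0], [0, 0, -0.1, 0, 0, 0, 0], [0, 0, -0.05, 0, 0, 0, 0], [0, 0, -0.03, 0, 0, 0, 0], [0, 0, 0, 0, 0, 0, 0]]
  ]
}}

```text
t: 7.8
ee_pos: [516.0, -255.6, 198.0]
orientation: [-1.788, -2.583, 0.0]
ft_force: [0.1, -0.6, -0.7]
width: 35.3
grasp_force: 30.0
```

Run:
```python
from h import *
st()
```

```text
t 7.8 tcp [ 516.  -255.6  198. ] yaw 20.61 tz [-2.e-04  1.e-04 -1.e+00] F [ 0.1 -0.6 -0.7] w 35.3 g 30.0 q6 -0.84
```

Position is good. I'll lower until it touches.

Emit:
{"op": "step_arm", "data": {
  "targets": [
    [[0, 0, -0.015, 0, 0, 0, 0], [0, 0, -0.01, 0, 0, 0, 0], [0, 0, -0.01, 0, 0, 0, 0], [0, 0, 0, 0, 0, 0, 0], [0, 0, 0, 0, 0, 0, 0]]
  ]
}}

```text
t: 8.43
ee_pos: [516.1, -255.7, 197.2]
orientation: [1.788, 2.583, 0.0]
ft_force: [-2.2, 0.9, 6.8]
width: 35.1
grasp_force: 30.0
```

Emit:
{"op": "step_arm", "data": {
  "targets": [
    [[0, 0, 0, 0, 0, 0, 0.5], [0, 0, 0, 0, 0, 0, 0.6], [0, 0, 0, 0, 0, 0, 1], [0, 0, 0, 0, 0, 0, 1], [0, 0, 0.1, 0, 0, 0, 1]]
  ]
}}

```text
t: 9.05
ee_pos: [515.9, -255.5, 201.2]
orientation: [-1.788, -2.582, 0.0]
ft_force: [-0.5, -0.3, 0.2]
width: 79.1
grasp_force: 0.0
```

Emit:
{"op": "step_arm", "data": {
  "targets": [
    [[0, 0, 0.3, 0, 0, 0, 1], [0, 0, 0.7, 0, 0, 0, 1], [0.17, -0.42, 0.7, 0, 0, 0, 1], [0.17, -0.42, 0.3, 0, 0, 0, 1], [0.17, -0.41, 0, 0, 0, 0, 1]]
  ]
}}

```text
t: 9.68
ee_pos: [542.3, -319.0, 304.7]
orientation: [1.785, 2.579, 0.0]
ft_force: [-0.2, 0.2, -0.3]
width: 88.0
grasp_force: 0.0
```

Emit:
{"op": "step_arm", "data": {
  "targets": [
    [[0, 0, 0, 0, 0, 0, 1], [0, 0, 0, 0, 0, 0, 1], [0, 0, 0, 0, 0, 0, 1], [0, 0, 0, 0, 0, 0, 1], [0, 0, 0, 0, 0, 0, 1]]
  ]
}}

```text
t: 10.3
ee_pos: [541.5, -317.8, 301.4]
orientation: [-1.788, -2.583, -0.0]
ft_force: [-0.4, 0.1, -0.6]
width: 87.8
grasp_force: 0.0
```

Run:
```python
from h import *
st();im=snap('wrist','w4');hsv=cv2.cvtColor(np.array(im['pixels']),cv2.COLOR_RGB2HSV)
H,S,V=[hsv[...,i].astype(int) for i in range(3)]
g=((H>45)&(H<90)&(S>110)).astype(np.uint8)
b=rect(im,cv2.morphologyEx(g,cv2.MORPH_CLOSE,np.ones((25,25))),20,'board')
s=rect(im,cv2.morphologyEx(((S<40)&(V>150)).astype(np.uint8),cv2.MORPH_CLOSE,np.ones((31,31))),12,'stage')
d=np.subtract(b[0],s[0]);e=np.array([np.cos(np.radians(110.6)),np.sin(np.radians(110.6))]);print('along',d@e,'cross',d@[e[1],-e[0]])
```

```text
t 10.3 tcp [ 541.5 -317.8  301.4] yaw 20.63 tz [-2.e-04  2.e-04 -1.e+00] F [-0.4  0.1 -0.6] w 87.8 g 0.0 q6 -0.91
board c [ 515.7 -254.3] size [33.8 53.3] long axis deg 110.6
stage c [ 515.2 -253.8] size [ 97.4 128. ] long axis deg 110.3
along -0.5880452634878988 cross 0.2743909896100497
```

View pics/w4.png

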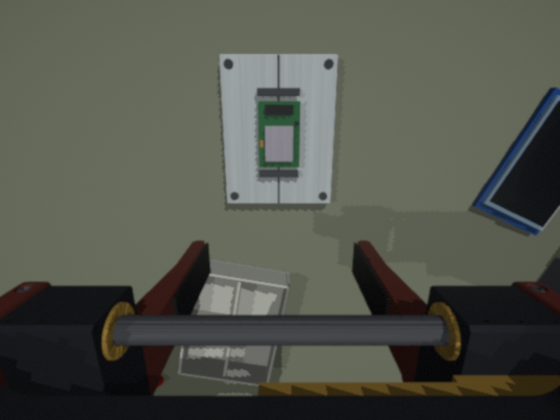

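The board sits centred between the stops, at (279,133) in the image. Now the head: a 95° turn while travelling.

Emit:
{"op": "step_arm", "data": {
  "targets": [
    [[-0.05, 0.43, 0.03, 0, 0, -0.95, 1], [-0.05, 0.43, 0.03, 0, 0, -0.95, 1], [-0.05, 0.43, 0.03, 0, 0, -0.95, 1], [-0.05, 0.43, 0.03, 0, 0, -0.95, 1], [-0.05, 0.43, 0.03, 0, 0, -0.95, 1]]
  ]
}}

```text
t: 10.98
ee_pos: [528.9, -209.9, 309.0]
orientation: [2.192, 2.25, 0.0]
ft_force: [-0.7, 0.8, 0.7]
width: 87.9
grasp_force: 0.0
```

Emit:
{"op": "step_arm", "data": {
  "targets": [
    [[-0.05, 0.43, 0.03, 0, 0, -0.95, 1], [-0.05, 0.43, 0.03, 0, 0, -0.95, 1], [-0.05, 0.43, 0.03, 0, 0, -0.95, 1], [-0.05, 0.43, 0.03, 0, 0, -0.95, 1], [-0.05, 0.43, 0.03, 0, 0, -0.95, 1]]
  ]
}}

```text
t: 11.6
ee_pos: [516.4, -102.4, 316.5]
orientation: [2.534, 1.857, 0.0]
ft_force: [-0.5, 0.7, -0.5]
width: 87.7
grasp_force: 0.0
```

Emit:
{"op": "step_arm", "data": {
  "targets": [
    [[-0.05, 0.43, 0.03, 0, 0, -0.95, 1], [-0.05, 0.43, 0.03, 0, 0, -0.95, 1], [-0.05, 0.43, 0.03, 0, 0, -0.95, 1], [-0.05, 0.43, 0.03, 0, 0, -0.95, 1], [-0.05, 0.43, 0.03, 0, 0, -0.95, 1]]
  ]
}}

```text
t: 12.22
ee_pos: [503.9, 5.1, 324.1]
orientation: [2.805, 1.414, 0.0]
ft_force: [0.0, -0.5, -1.1]
width: 88.3
grasp_force: 0.0
```

Emit:
{"op": "step_arm", "data": {
  "targets": [
    [[-0.05, 0.43, 0.03, 0, 0, -0.95, 1], [-0.05, 0.43, 0.03, 0, 0, -0.95, 1], [-0.05, 0.43, 0.03, 0, 0, -0.95, 1], [-0.05, 0.43, 0.03, 0, 0, -0.95, 1], [-0.05, 0.43, 0.03, 0, 0, -0.95, 1]]
  ]
}}

```text
t: 12.85
ee_pos: [491.4, 112.6, 331.6]
orientation: [3.0, 0.931, 0.0]
ft_force: [-0.3, -0.1, 0.0]
width: 87.9
grasp_force: 0.0
```

Emit:
{"op": "step_arm", "data": {
  "targets": [
    [[-0.05, 0.43, 0.03, 0, 0, -0.95, 1], [-0.05, 0.43, 0.03, 0, 0, -0.95, 1], [-0.05, 0.43, 0.03, 0, 0, -0.95, 1], [-0.05, 0.43, 0.03, 0, 0, -0.95, 1], [0, 0, 0, 0, 0, -0.95, 1]]
  ]
}}

```text
t: 13.48
ee_pos: [481.4, 199.1, 337.6]
orientation: [-3.112, -0.426, -0.001]
ft_force: [-0.4, -0.1, -0.1]
width: 88.1
grasp_force: 0.0
```

Run:
```python
from h import *
st();im=snap('wrist','w5')
```

```text
t 13.47 tcp [481.4 199.1 337.6] yaw -74.41 tz [ 5.e-04  3.e-04 -1.e+00] F [-0.4 -0.1 -0.1] w 88.1 g 0.0 q6 1.67
```

View pics/w5.png

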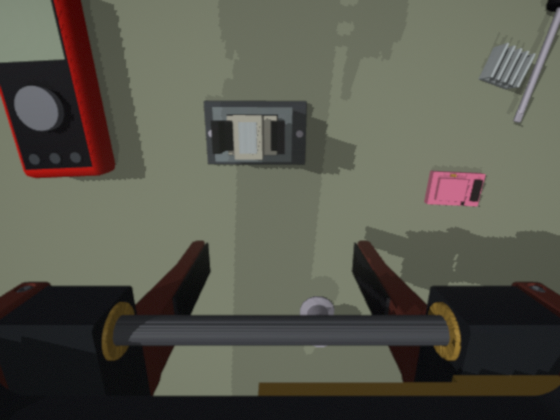

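The wrist view shows the dock's base spanning (206..306, 101..165), the neck top at (249,137), and black catches at (223,137) and (277,137).

Run:
```python
from h import *
im=load('w5');p=im['pixels'];hsv=cv2.cvtColor(p,cv2.COLOR_RGB2HSV)
H,S,V=[hsv[...,i].astype(int) for i in range(3)]
def box(m,x0,y0,x1,y1): o=np.zeros(m.shape,np.uint8);o[y0:y1,x0:x1]=m[y0:y1,x0:x1];return o
bg=np.median(p[90:98,210:300].reshape(-1,3),0);print('bg',bg)
m=((S<60)&(H>80)|(V<60)|(V>150))
# base: pixels that differ in hue from the bench (bench is olive, hue ~30)
nb=~((H>20)&(H<50)&(S>25)&(V<150)&(V>60))
rect(im,cv2.morphologyEx(box(nb,195,92,318,175),cv2.MORPH_CLOSE,np.ones((21,21))),8,'base')
top=box((V>165),225,105,275,168);r=rect(im,top,84,'bright')
lab=box((V<38),205,112,292,162);n,l,s,c=cv2.connectedComponentsWithStats(lab)
for i in range(1,n):
    if s[i,4]>40: print('dark',s[i],c[i].round(1))
q=ray(im,[(210.5,133.5),(299.5,133.5)],8);print(q.round(1),q.mean(0).round(1))
cv2.imwrite('pics/dk5.png',cv2.resize(p[90:175,195:320][:,:,::-1],None,fx=6,fy=6,interpolation=cv2.INTER_CUBIC))
```

```text
bg [107. 111.  96.]
base c [539.4 242.9] size [ 64.  104.1] long axis deg 105.5Traceback (most recent call last):
  File "<stdin>", line 10, in <module>
  File "h.py", line 17, in rect
    c=max(cv2.findContours(mask.astype(np.uint8),cv2.RETR_EXTERNAL,cv2.CHAIN_APPROX_NONE)[0],key=cv2.contourArea)
ValueError: max() iterable argument is empty
```

Emit:
{"op": "step_arm", "data": {
  "targets": [
    [[0.39, 0.29, -0.2, 0, 0, 0, 1], [0.39, 0.29, -0.3, 0, 0, 0, 1], [0.39, 0.29, -0.3, 0, 0, 0, 1], [0, 0, -0.3, 0, 0, 0, 1], [0, 0, -0.1, 0, 0, 0, 1]]
  ]
}}

```text
t: 14.15
ee_pos: [538.9, 240.7, 276.0]
orientation: [3.112, 0.427, -0.005]
ft_force: [0.1, 0.2, -0.3]
width: 87.8
grasp_force: 0.0
```

Emit:
{"op": "step_arm", "data": {
  "targets": [
    [[0, 0, 0, 0, 0, 0, 1], [0, 0, 0, 0, 0, 0, 1], [0, 0, 0, 0, 0, 0, 1], [0, 0, 0, 0, 0, 0, 1], [0, 0, 0, 0, 0, 0, 1]]
  ]
}}

```text
t: 14.78
ee_pos: [540.0, 241.4, 277.6]
orientation: [-3.112, -0.427, -0.0]
ft_force: [0.0, -1.0, 0.0]
width: 87.7
grasp_force: 0.0
```

Run:
```python
from h import *
st();q=load('w5');im=snap('wrist','w6');print('neck',ray(q,[(249.5,137)],84).round(1))
```

```text
t 14.78 tcp [540.  241.4 277.6] yaw -74.39 tz [ 3.e-04  2.e-04 -1.e+00] F [ 0. -1.  0.] w 87.7 g 0.0 q6 1.7
neck [[540.  241.4  84. ]]
```

View pics/w6.png

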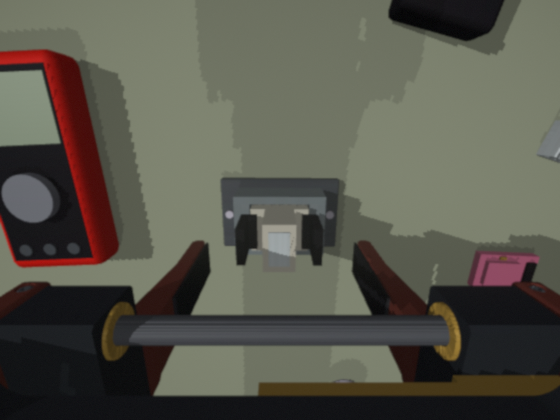

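The gripper is centred on the head: neck at (280,240), catches symmetric at (246,240) and (312,240). Descending.

Emit:
{"op": "step_arm", "data": {
  "targets": [
    [[0, 0, -0.3, 0, 0, 0, 1], [0, 0, -0.4, 0, 0, 0, 1], [0, 0, -0.3, 0, 0, 0, 1], [0, 0, 0, 0, 0, 0, 1], [0, 0, 0, 0, 0, 0, 1]]
  ]
}}

```text
t: 15.45
ee_pos: [540.1, 241.4, 227.3]
orientation: [3.112, 0.427, -0.0]
ft_force: [-0.0, 0.5, 0.2]
width: 87.7
grasp_force: 0.0
```

Emit:
{"op": "step_arm", "data": {
  "targets": [
    [[0, 0, 0, 0, 0, 0, 0.6], [0, 0, 0, 0, 0, 0, 0.5], [0, 0, 0, 0, 0, 0, 0], [0, 0, 0, 0, 0, 0, 0], [0, 0, 0, 0, 0, 0, 0]]
  ]
}}

```text
t: 16.08
ee_pos: [540.2, 241.7, 228.2]
orientation: [-3.112, -0.426, -0.001]
ft_force: [-3.2, 2.3, 4.7]
width: 44.1
grasp_force: 30.0
```

Emit:
{"op": "step_arm", "data": {
  "targets": [
    [[0, 0, 0, 0, 0, 0, 0], [0, 0, 0, 0, 0, 0, 0], [0, 0, 0, 0, 0, 0, 0], [0, 0, 0, 0, 0, 0, 0], [0, 0, 0, 0, 0, 0, 0]]
  ]
}}

```text
t: 16.7
ee_pos: [540.2, 241.7, 228.2]
orientation: [-3.112, -0.427, -0.001]
ft_force: [-2.6, 2.6, 7.0]
width: 44.0
grasp_force: 30.0
```

Run:
```python
from h import *
st()
```

```text
t 16.7 tcp [540.2 241.7 228.2] yaw -74.39 tz [ 8.e-04  7.e-04 -1.e+00] F [-2.6  2.6  7. ] w 44.0 g 30.0 q6 1.7
```

Emit:
{"op": "step_arm", "data": {
  "targets": [
    [[0, 0, 0.04, 0, 0, 0, 0], [0, 0, 0.06, 0, 0, 0, 0], [0, 0, 0.1, 0, 0, 0, 0], [0, 0, 0, 0, 0, 0, 0], [0, 0, 0, 0, 0, 0, 0]]
  ]
}}

```text
t: 17.32
ee_pos: [540.0, 241.3, 237.4]
orientation: [3.112, 0.427, -0.0]
ft_force: [0.4, -1.0, -3.2]
width: 43.5
grasp_force: 30.0
```

Run:
```python
from h import *
print(st()['moment'].round(2))
```

```text
t 17.32 tcp [540.  241.3 237.4] yaw -74.39 tz [-0.e+00 -1.e-04 -1.e+00] F [ 0.4 -1.  -3.2] w 43.5 g 30.0 q6 1.7
[-0.03  0.14  0.01]
```

Emit:
{"op": "step_arm", "data": {
  "targets": [
    [[0, 0, 0.2, 0, 0, 0, 0], [0, 0, 0.4, 0, 0, 0, 0], [0, 0, 0.5, 0, 0, 0, 0], [0, 0, 0.5, 0, 0, 0, 0], [0, 0, 0.2, 0, 0, 0, 0]]
  ]
}}

```text
t: 17.95
ee_pos: [540.5, 241.6, 330.3]
orientation: [-3.111, -0.427, -0.006]
ft_force: [0.1, -0.3, -3.7]
width: 43.6
grasp_force: 30.0
```

Emit:
{"op": "step_arm", "data": {
  "targets": [
    [[-0.02, -0.2, 0, 0, 0, 0.08, 0], [-0.03, -0.4, 0, 0, 0, 0.08, 0], [-0.03, -0.6, 0, 0, 0, 0.08, 0], [-0.03, -0.7, 0, 0, 0, 0.08, 0], [-0.03, -0.7, 0, 0, 0, 0.08, 0]]
  ]
}}

```text
t: 18.58
ee_pos: [532.1, 109.1, 326.3]
orientation: [3.106, 0.47, -0.004]
ft_force: [0.8, -0.3, -2.0]
width: 43.6
grasp_force: 30.0
```

Emit:
{"op": "step_arm", "data": {
  "targets": [
    [[-0.03, -0.7, 0, 0, 0, 0.08, 0], [-0.03, -0.7, 0, 0, 0, 0.08, 0], [-0.03, -0.7, 0, 0, 0, 0.08, 0], [-0.03, -0.7, 0, 0, 0, 0.08, 0], [-0.03, -0.7, 0, 0, 0, 0.08, 0]]
  ]
}}

```text
t: 19.2
ee_pos: [524.3, -65.8, 326.4]
orientation: [-3.099, -0.513, 0.004]
ft_force: [0.5, -0.6, -2.8]
width: 43.7
grasp_force: 30.0
```

Emit:
{"op": "step_arm", "data": {
  "targets": [
    [[-0.03, -0.7, 0, 0, 0, 0.08, 0], [-0.03, -0.7, 0, 0, 0, 0.08, 0], [-0.03, -0.6, 0, 0, 0, 0.08, 0], [-0.03, -0.6, 0, 0, 0, 0.08, 0], [-0.03, -0.5, 0, 0, 0, 0.08, 0]]
  ]
}}

```text
t: 19.82
ee_pos: [516.5, -220.5, 326.2]
orientation: [-3.091, -0.555, 0.003]
ft_force: [0.0, 0.3, -3.7]
width: 43.5
grasp_force: 30.0
```

Emit:
{"op": "step_arm", "data": {
  "targets": [
    [[-0.03, -0.4, 0, 0, 0, 0.04, 0], [0, -0.3, 0, 0, 0, 0, 0], [0, 0, 0, 0, 0, 0, 0], [0, 0, 0, 0, 0, 0, 0], [0, 0, 0, 0, 0, 0, 0]]
  ]
}}

```text
t: 20.45
ee_pos: [516.6, -252.9, 327.4]
orientation: [-3.091, -0.562, 0.0]
ft_force: [-0.2, -0.2, -2.6]
width: 43.6
grasp_force: 30.0
```

Run:
```python
from h import *
print(st()['moment'].round(2));im=snap('wrist','w7')
```

```text
t 20.45 tcp [ 516.6 -252.9  327.4] yaw -69.37 tz [-2.e-04  2.e-04 -1.e+00] F [-0.2 -0.2 -2.6] w 43.6 g 30.0 q6 0.73
[-0.01  0.14  0.  ]
```

View pics/w7.png

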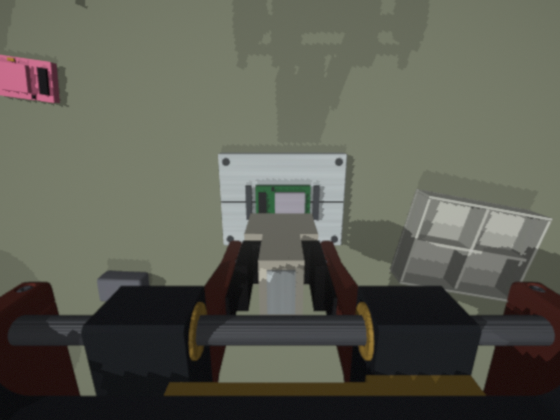

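The wrist view shows the head held, block at (246..316, 213..), with the board on the stage at (283,200). To check the head's place in the grip, I'll project its ideal corners.

Run:
```python
from h import *
o=readout.get_obs();M=R.from_rotvec(o['orientation']).as_matrix();im=load('w7');E=im['extrinsics'];K=im['intrinsics']
print('tool x',M[:2,0],'d board',np.array([515.6,-254.2])-o['ee_pos'][:2])
def pr(P): c=E[:3,:3]@P+E[:3,3]; return (K@c/c[2])[:2].round(1)
for z in (107,147,183):
    for y in((-22,22) if z<180 else(-11,11)): print(z,y,[pr(np.r_[o['ee_pos'][:2],z]+x*M[:,0]*[1,1,0]+y*M[:,1]*[1,1,0]) for x in(17,)])
p=cv2.cvtColor(im['pixels'],cv2.COLOR_RGB2GRAY).astype(int)
print('col282',p[200:285,282].tolist());print('row222',p[222,236:328].tolist())
```

```text
tool x [0.93586987 0.35234581] d board [-1.01196768 -1.26829794]
107 -22 [array([251.2, 211.5])]
107 22 [array([311.9, 211.5])]
147 -22 [array([244.7, 231.9])]
147 22 [array([318.8, 231.8])]
183 -11 [array([258.9, 259.8])]
183 11 [array([305.2, 259.7])]
col282 [155, 154, 153, 152, 152, 154, 154, 154, 154, 156, 155, 152, 146, 125, 108, 101, 99, 99, 99, 100, 99, 99, 99, 99, 99, 99, 99, 99, 98, 99, 98, 98, 98, 97, 97, 98, 98, 97, 97, 97, 98, 98, 98, 98, 98, 98, 98, 97, 98, 97, 98, 97, 97, 98, 97, 97, 96, 97, 97, 102, 121, 140, 148, 149, 148, 141, 118, 105, 108, 105, 95, 105, 119, 126, 127, 127, 128, 128, 128, 128, 127, 128, 128, 128, 127]
row222 [181, 181, 181, 181, 180, 180, 179, 180, 180, 180, 174, 149, 119, 102, 100, 99, 99, 99, 100, 98, 99, 99, 99, 99, 100, 99, 99, 99, 99, 99, 99, 100, 99, 99, 99, 99, 99, 99, 99, 99, 98, 99, 99, 99, 99, 99, 99, 99, 100, 98, 98, 99, 99, 100, 99, 99, 99, 99, 99, 99, 100, 99, 99, 99, 99, 99, 99, 99, 99, 99, 99, 100, 99, 99, 99, 99, 100, 110, 139, 165, 174, 175, 175, 176, 177, 177, 177, 177, 176, 177, 177, 177]
```

Emit:
{"op": "step_arm", "data": {
  "targets": [
    [[-0.016, -0.022, -0.15, 0, 0, 0, 0], [0, 0, -0.2, 0, 0, 0, 0], [0, 0, -0.17, 0, 0, 0, 0], [0, 0, -0.1, 0, 0, 0, 0], [0, 0, -0.03, 0, 0, 0, 0]]
  ]
}}

```text
t: 21.12
ee_pos: [515.6, -254.7, 294.3]
orientation: [-3.091, -0.561, 0.001]
ft_force: [0.2, -0.2, -3.0]
width: 43.8
grasp_force: 30.0
```

Emit:
{"op": "step_arm", "data": {
  "targets": [
    [[0, 0, 0, 0, 0, 0, 0], [0, 0, 0, 0, 0, 0, 0], [0, 0, 0, 0, 0, 0, 0], [0, 0, 0, 0, 0, 0, 0], [0, 0, 0, 0, 0, 0, 0]]
  ]
}}

```text
t: 21.75
ee_pos: [515.7, -254.7, 295.0]
orientation: [3.091, 0.561, 0.0]
ft_force: [-0.6, 0.1, -3.1]
width: 44.2
grasp_force: 30.0
```

Run:
```python
from h import *
o=st();im=snap('scene','s8');p=np.array(im['pixels']);E=np.array(im['extrinsics']);K=np.array(im['intrinsics'])
def pr(P): c=E[:3,:3]@np.array(P)+E[:3,3]; return (K@c/c[2])[:2]
u,v=pr([516,-254,60]).astype(int);print('crop',u-50,v-40)
for z in(75,115,25): print(z,(pr([516,-254,z])-[u-50,v-40])*7)
cv2.imwrite('pics/s8c.png',cv2.resize(p[v-40:v+40,u-50:u+50,::-1],None,fx=7,fy=7,interpolation=cv2.INTER_CUBIC))
```

```text
t 21.75 tcp [ 515.7 -254.7  295. ] yaw -69.43 tz [ 1.e-04 -1.e-04 -1.e+00] F [-0.6  0.1 -3.1] w 44.2 g 30.0 q6 0.73
crop 168 148
75 [353.20397224 251.62821547]
115 [344.82386844 162.60368682]
25 [363.2489358  358.33908295]
```

View pics/s8c.png

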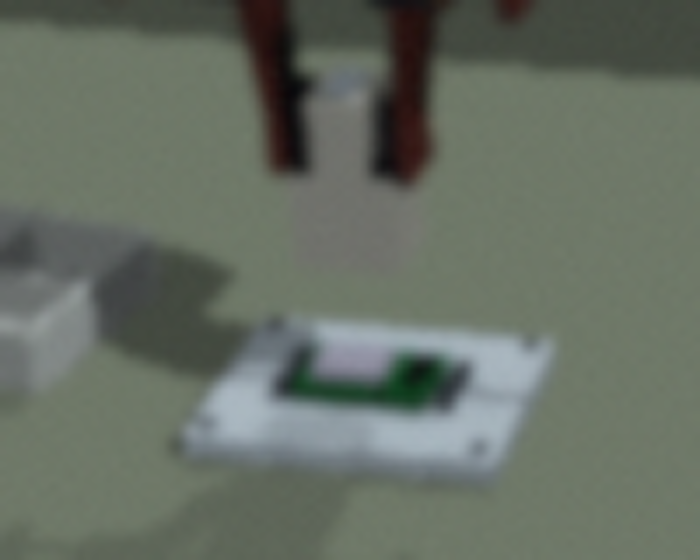

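The head hangs level above the board, its underside at about (350,265) against the can at (355,360). That matches about 5 cm clear, so I'm handing in.

```bash
python3 -c "
from h import *
print(ctrl.close_job())"
```

```text
the job is handed in; nothing more can be done
None
```

The job is handed in at about 22 s: the board is placed within about 1 mm of centre between the stops and released. The head, out of its dock with both catches pinched in, is held level and parallel about 5 cm above the board.

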